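# Push a row of bearings home in a staging channel and bolt them in

## Robot

A 6-joint arm with a two-finger parallel gripper is mounted at the origin on the work surface; the furniture and walls round the work are solid. World frame = base frame: x ahead of the robot, y to its left, z up, the work surface at z = 0. Lengths are in m, angles in rad, forces in N, time in s.
With the tool pointing down it reaches from about 0.425 to 0.95 m from the base axis. Payload 14.7 kg.
Tool frame: the origin (TCP) lies midway between the tips of the shut fingers; the grasp point (between the pads) lies 19 mm behind it; z points along the fingers, y is the line along which they close (so a half turn about z gives the same grasp; the last joint's range is limited). The gripper opens to 85 mm and grips with 20 to 120 N. Pads are 22 mm wide; open, the fingers measure 114 mm over their backs; the gripper's body (76 mm by 85 mm) begins 54 mm behind the grasp point. The pads swing forward as they close: fully open they stand 13 mm farther back than shut.
Start: joints at [-0.047, 0.48, 1.596, -0, 1.065, -0.047], TCP at [0.65, 0, 0.231] pointing down, gripper open.
Joint ranges: [-2.75, 2.75], [-0.82, 2.05], [0.23, 2.67], [-1.56, 4.7], [0.09, 2.69], [-2.92, 2.92]. Speed limits (rad/s): [1.89, 1.89, 2.39, 3.01, 3.01, 3.01].

## Interface

Orientations are given as a rotation vector (axis times angle).
In Python, from plant import env gives the robot as it stands. The module is installed in compiled form; this text tells all that it offers.
- The arm moves only by the tool arm_command, never from a script. Its argument "moves" is a list that holds one entry, the list of rows, each a list of 7 numbers: the opening, from -1 (shut) to 1 (fully open), then the shift along the tool's x, y, z in cm, then the turn, a rotation vector about the tool's x, y, z in rad. A call has 1 to 20 rows; each row shifts and turns the commanded pose from where the row before left it, along the tool's axes as they then stand; what a row does not reach is not made up. A row lasts 1/12 s, in which the tool goes at most 41.7 mm and 7.16 degrees, less where a joint would pass 70% of its speed; a pose out of reach is approached as far as the arm can. A call is refused whole if a number of a shift passes 4.17 or a number of a turn 0.125, either way. A call with a gripper value outside its range is refused whole. The fingers move at their own pace and stop on an object; the grip force is fixed at half the most. Time passes only in rows, so rows that do not move let the fingers close. It gives the time, the measured TCP pose, the force, the opening and the grip force at its end, in the units of the state.
- env.state(): the state, without advancing time (a new reading comes with each control period).
- env.camera(name): name is "scene" or "side" or "wrist"; returns the picture (400x640x3 uint8, red, green, blue); there is no depth.
- env.camera_model(name): a dict with "fx", "fy", "cx", "cy" (pixels), "R" (3x3) and "t" (3): a world point X has camera coordinates R X + t. Camera axes: x right, y down, z forward; pixel columns grow to the right and rows downward; lengths in m; the calibration is good to about 2 mm. A picture is of the moment at which its call begins: read the wrist's pose just before it. camera_model takes no time and is no camera call; for the wrist camera it gives the pose at the moment of the call.
- env.hand_in(): hands the job in; it is judged then, once.
The state is a dict: "clock": time; "joint_pos": joint angles; "dq": joint speeds; "joint_efforts": joint torques, N m; "tcp_pos": TCP position; "tool_rot": TCP orientation; "ft_force": force on the tool from outside, world axes, zero at the start; "moment": the same for the moment, N m; "finger_gap": finger opening in m; "finger_force": force on a finger pad.
Only numpy, scipy, OpenCV 4.12 (cv2) and the standard library are available. Lean on these libraries where they do the work, as an engineer would, in place of code of your own. Each camera call takes 0.05 s, during which the arm holds its last target. There are 200 camera calls.

## Task

Three ball bearings stand in a row in the blue channel. With the fingertips, push the row from behind as one train, without letting gaps open, along the channel until the leading bearing is fully up against the end stop; then push the red tab so that the brass cross bolt slides fully in behind the last bearing and keeps the row home. Nothing is to be lifted, and the other things on the bench stay as they are.

Things in the scene. Friction and masses are not known exactly. Their poses are not given: they have to be found in the camera images.
- channel: Straight blue-painted steel channel fixed to the bench, 335 mm long, 75 mm wide. +x runs along it towards the end stop, z up; origin at bench height on the centre line, 130 mm before the stop's face. Floor top 8 mm above the bench; side walls to 15 mm above the bench, inner faces at y = +-27.5 mm. Open at its rear end, x = -190 mm.
- stop_face (a point): Centre of the end stop's face, 15.5 mm above the bench (half-way up a bearing), at channel x = +130 mm, y = 0. The stop is a fixed dark steel block across the channel, 16 mm thick, its top 30 mm above the bench (screw heads on it to 33 mm).
- guide (a point): Top centre of the fixed dark steel bridge that guides the cross bolt, on the -y wall: 27 mm along x, channel y -49 to -30 mm, top 27.5 mm above the bench (channel x = -35, y = -39.5 mm). Under the bolt a blue bracket reaches from the wall out to y = -110.5 mm (x -55 to -15 mm), its top 12 mm above the bench.
- bearing_1: Leading bearing (nearest the end stop): steel ball bearing lying flat on the channel floor, diameter 52 mm, 15 mm high (8 to 23 mm above the bench), about 0.13 kg. Origin at the centre of its underside. Against the stop its centre is at channel x = +104 mm.
- bearing_2: Middle bearing, same kind; it touches the leading one (at the start up to 0.5 mm apart). Home at channel x = +52 mm.
- bearing_3: Last bearing of the row, same kind, the one to push on; home at channel x = 0 (its rear edge then at x = -26 mm). At the start the row stands 55 to 105 mm short of the stop. Sliding the row takes a few newtons.
- cross_bolt (a joint): Travel of the cross bolt along the channel's +y, in m: 0 = withdrawn, 0.050 = fully in (mechanical end); starts at 0 to 0.006. Brass bar 12 mm wide (channel x -41 to -29 mm), 16 to 22 mm above the bench, tip at channel y = -37.5 mm + travel. Stays where it is left; sliding takes about 2 N.
- bolt_tab (a point): Centre of the outer (-y side) face of the cross bolt's red upright tab, 31 mm above the bench, at channel x = -35 mm, y = -109 mm + travel. The tab is 34 mm wide along the channel, 8 mm thick, from 14 to 48 mm above the bench. Push this face along the channel's +y axis.
- marker: Dark marker pen with a red cap, 16x120x17 mm, lying. Origin at the centre of its underside; a bystander, to be left alone.
- nut: Dark hex nut, 24x28x13 mm, lying flat. Origin at the centre of its underside; a bystander, to be left alone.
- screwdriver: Screwdriver with a yellow handle, 27x170x25 mm, lying. Origin at the centre of its underside; a bystander, to be left alone.
- tape_measure: Yellow tape measure, 32x75x62 mm. Origin at the centre of its underside; a bystander, to be left alone.
- oil_can: Small red oil can with a thin spout, 56x59x156 mm, upright. Origin at the centre of its underside; a bystander, to be left alone.
Mind the look-alikes: they are no part of the job. What is shaped like the bearing_3 but green is not meant.

How it is judged:
By the outcome, as a careful person would: the job done as asked, in the order asked, and still so for the second after the job is handed in, with the robot touching nothing.
It also fails if it takes over 40 s, if anything falls off the work surface, if the arm or the gripper's body presses on something with over 40 N, if the wrist force passes 120 N, or if a joint passes its speed limit or range.

## Working session

There is one attempt and no reset: what is moved stays moved. The work goes in short steps, Python scripts to look and compute and a tool call to move; the robot and the scene stay as the last step left them, time stands still between calls to the robot, and variables do not carry over. Pictures are saved under pics/ and viewed, at most 10 in all, crops included, and the job is handed in when it is done.

Besides the shell and the picture viewer there is one more tool, called after "Call:" as name(argument=value, ...) on one line, values as JSON. arm_command: Moves the arm, as the interface text tells. Its arguments: {"type":"object","properties":{"moves":{"type":"array","items":{"type":"array","items":{"type":"array","items":{"type":"number"}}}}},"required":["moves"]}

```bash
mkdir -p pics
python3 - <<'E'
from plant import env
import cv2
for n in("scene","side"):
    cv2.imwrite(f"pics/{n}0.png",env.camera(n)[:,:,::-1])
s=env.state();print(s['clock'],s['tcp_pos'],s['tool_rot'],s['finger_gap'],s['ft_force'])
E
```

```text
0.1 [6.49643431e-01 2.14639517e-05 2.30750347e-01] [-2.22091199e+00 -2.22088620e+00  1.12030017e-03] 0.08543154549040713 [-0.68849693 -0.53744105 -0.36535941]
```

View pics/scene0.png

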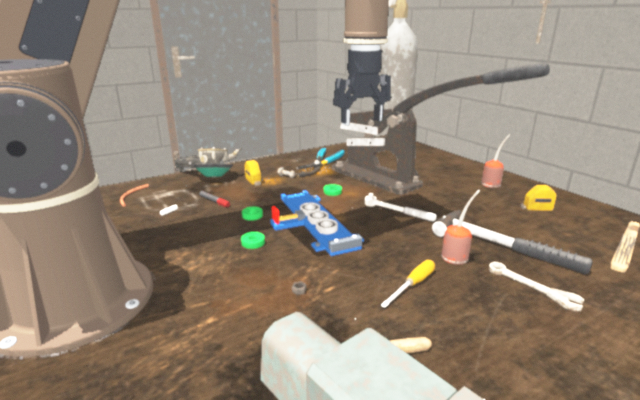

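View pics/side0.png

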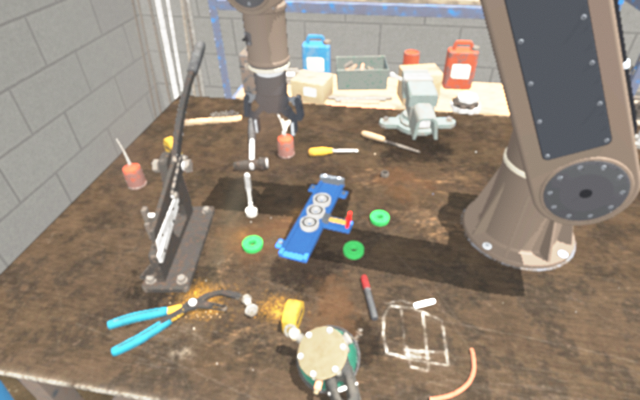

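Scene view: channel from rear (285,197) to stop (345,243), grey bearings at about (309,208), (318,217), (326,226), red tab (276,215). Side view: stop (333,180), bearings (322,200), (316,212), (309,224), tab (349,218). Look-alikes are the green rings: scene (252,213), (253,240), (333,189). They are not wanted; the target is the grey bearing farthest from the stop inside the blue channel.

```bash
cat > h.py <<'E'
import numpy as np, cv2
from plant import env
def ray(m,u,v):
    R=np.array(m['R']);t=np.array(m['t'])
    return -R.T@t, R.T@np.array([(u-m['cx'])/m['fx'],(v-m['cy'])/m['fy'],1])
def onz(m,u,v,z):
    c,d=ray(m,u,v); return c+d*(z-c[2])/d[2]
E
python3 - <<'E'
from h import *
a=cv2.imread('pics/scene0.png')[175:265,235:375]; b=cv2.imread('pics/side0.png')[165:275,260:400]
a=cv2.resize(a,None,fx=4,fy=4,interpolation=2);b=cv2.resize(b,None,fx=4,fy=4,interpolation=2)
cv2.imwrite('pics/sc.png',a);cv2.imwrite('pics/si.png',b)
w=env.camera('wrist');cv2.imwrite('pics/w0.png',w[:,:,::-1])
for n in("scene","side"):
    m=env.camera_model(n);print(n,-np.array(m['R']).T@m['t'],m['fx'])
m=env.camera_model("scene")
print(onz(m,345,243,.03),onz(m,276,215,.03),onz(m,309,208,.023),onz(m,326,226,.023))
m=env.camera_model("side")
print(onz(m,333,180,.03),onz(m,349,218,.03),onz(m,309,224,.023),onz(m,322,200,.023))
E
```

```text
scene [ 0.04255854 -0.78072178  0.47816189] 427.5769035392911
side [0.36394207 0.88976655 0.77799367] 412.7286758513042
[ 0.51308592 -0.13386961  0.03      ] [0.45100962 0.06801854 0.03      ] [0.54755307 0.07360884 0.023     ] [ 0.52949398 -0.03412447  0.023     ]
[ 0.51732235 -0.10368153  0.03      ] [0.44826954 0.05988386 0.03      ] [0.55240564 0.09267068 0.023     ] [ 0.53537943 -0.01293304  0.023     ]
```

View pics/si.png

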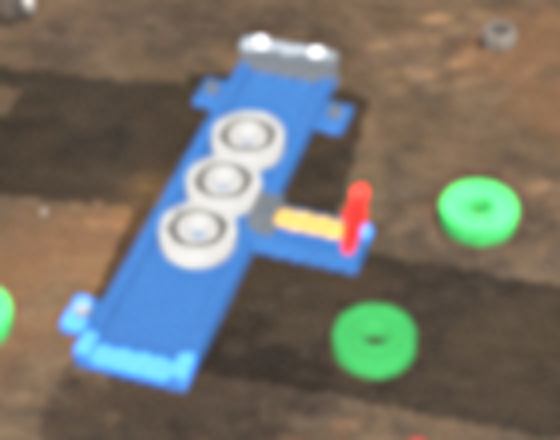

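View pics/w0.png

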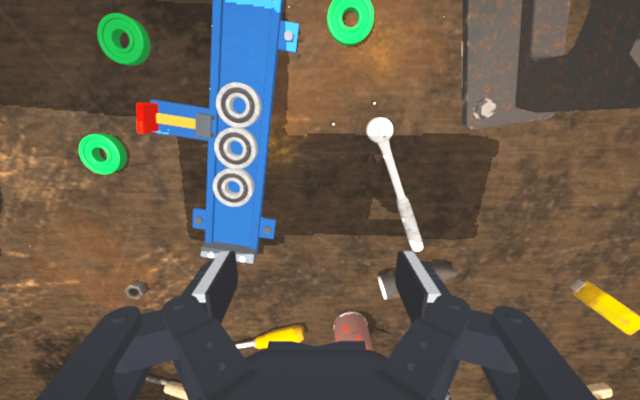

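Side crop: the last bearing is the grey one at crop (198,230), nearest the open rear; the stop is at (290,50) and the tab at (357,215). Wrist view: bearings at (238,104) (last), (236,149) and (233,187) (leading), stop at about (228,253), tab (146,118), with green rings at (102,154), (123,39) and (351,18).

Run:
```python
from h import *
m=env.camera_model('wrist');im=cv2.imread('pics/w0.png');h=cv2.cvtColor(im,cv2.COLOR_BGR2HSV)
blue=cv2.inRange(h,(100,120,60),(120,255,255))
L=[];Rr=[]
for v in list(range(20,28))+list(range(55,95,4))+list(range(140,205,4)):
    u=np.where(blue[v,195:300])[0]+195
    L.append((u.min(),v));Rr.append((u.max()+1,v))
def fit(P):
    Q=np.array([onz(m,u-.0,v,.015)[:2] for u,v in P],np.float32)
    vx,vy,x0,y0=cv2.fitLine(Q,cv2.DIST_HUBER,0,.001,.001).ravel();return np.array([vx,vy])*(-1 if vy>0 else 1),np.array([x0,y0])
dl,pl=fit(L);dr,pr=fit(Rr);d=(dl+dr);d/=np.linalg.norm(d);n=np.array([-d[1],d[0]])
print('dir',dl,dr,'width',(pr-pl)@n)
c=n*((pl@n+pr@n)/2)
gray=cv2.inRange(h,(0,0,0),(179,90,255));roi=np.zeros_like(gray);roi[75:210,205:262]=255
for (u,v) in[(238,104),(236,149),(233,187)]:
    p=onz(m,u,v,.023)[:2];print('bearing',p,'s',p@d,'lat',(p-c)@n)
red=cv2.inRange(h,(0,150,120),(6,255,255));red[:, :120]=0;red[:,175:]=0;red[140:]=0
ys,xs=np.where(red);print('red',xs.min(),xs.max(),ys.min(),ys.max())
for u,v in[(xs.min(),ys.min()),(xs.min(),ys.max()+1)]:
    p=onz(m,u,v,.048)[:2];print('tab outer top',p,p@d,(p-c)@n)
for u,v in[(203,247),(255,254),(203,257),(254,262)]:
    p=onz(m,u,v,.03)[:2];print('stop',p,p@d,(p-c)@n)
for u,v in[(205,115),(205,136)]:
    p=onz(m,u,v,.0275)[:2];print('guide',p,p@d,(p-c)@n)
g=cv2.inRange(h,(50,120,80),(80,255,255))
for k in cv2.findContours(g,0,2)[0]:
    if cv2.contourArea(k)>200:
        (u,v),r=cv2.minEnclosingCircle(k);p=onz(m,u,v,.012)[:2];print('green',u,v,r,p,p@d,(p-c)@n)
s=im[190:275,180:280];s=cv2.resize(s,None,fx=4,fy=4);t=cv2.resize(im[70:155,120:270],None,fx=4,fy=4)
cv2.imwrite('pics/z1.png',cv2.vconcat([cv2.copyMakeBorder(s,0,0,0,200,0),t][:2])[:600] if 0 else cv2.resize(im[70:275,110:310],None,fx=2.9,fy=2.9))
R=np.array(m['R']);print(-R.T@m['t'])
```

```text
dir [-0.15572858 -0.9877999 ] [-0.16745935 -0.985879  ] width 0.077386804
bearing [0.5561147  0.08142877] s -0.17022491293616374 lat -0.001985840197215791
bearing [0.54880531 0.02769332] s -0.11601454416936151 lat -0.0005156853191545057
bearing [ 0.54028947 -0.02221993] s -0.06538117892913535 lat -0.0008537786209961162
red 135 157 102 134
tab outer top [0.44867797 0.08353071] -0.15493779376385478 -0.10835018019189901
tab outer top [0.44119753 0.04757839] -0.11824918398139676 -0.10992252233006594
stop [ 0.49247411 -0.10723486] 0.026243198974506252 -0.03430255376872094
stop [ 0.56404872 -0.11817406] 0.025472395804152344 0.03809909059996959
stop [ 0.49042107 -0.12308135] 0.04221318632800215 -0.03376786594232151
stop [ 0.56173493 -0.13105022] 0.03855322790155607 0.037896458817402355
guide [0.51672443 0.06893228] -0.1515273311281965 -0.03883900758233865
guide [0.5135827  0.04424274] -0.12665459016837644 -0.03794969030099914
green 102.0 153.0 25.079971313476562 [0.3702223  0.02057208] -0.08012844788292554 -0.17560078563109136
green 123.0 39.0 29.83296775817871 [0.42688693 0.15234801] -0.2193292597574029 -0.1409754814036722
green 350.9585876464844 19.213226318359375 26.35613441467285 [0.68885824 0.17230967] -0.2813622979236408 0.11432697181070639
[0.64988565 0.08281068 0.37352774]
```

View pics/z1.png

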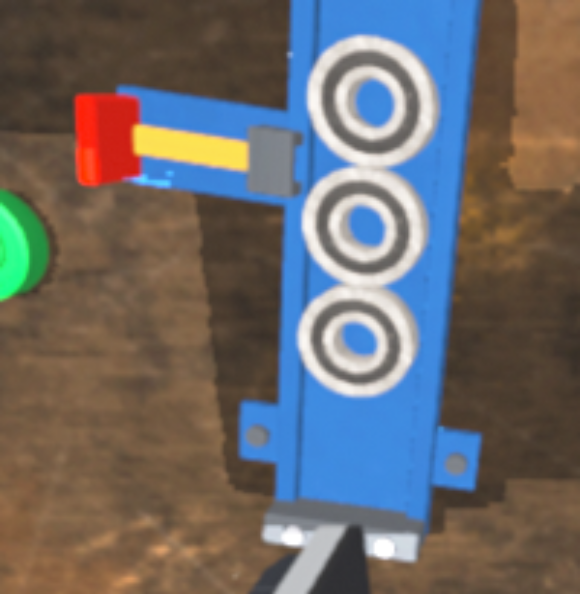

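Channel frame found: direction (-0.162, -0.987), and the last bearing needs about 67 mm of travel. I'll move behind it, turn to the channel and shut the fingers.

Call:
arm_command(moves=[[[-1,2.3,-1.4,0,0,0,0],[-1,2.3,-1.4,0,0,0,0],[-1,2.3,-1.4,0,0,0,0],[-1,2.3,-1.4,0,0,0,0],[-1,2.3,-1.4,0,0,0,0],[-1,2.3,-1.4,0,0,0,0],[-1,0,0,0,0,0,0.081],[-1,0,0,0,0,0,0.081],[-1,0,0,2.5,0,0,0],[-1,0,0,2.5,0,0,0],[-1,0,0,2.5,0,0,0],[-1,0,0,2.5,0,0,0],[-1,0,0,2.5,0,0,0],[-1,0,0,2.5,0,0,0],[-1,0,0,0,0,0,0],[-1,0,0,0,0,0,0]]])

```text
clock: 1.48
tcp_pos: [0.5651, 0.1378, 0.0805]
tool_rot: [-2.393, -2.033, 0.004]
ft_force: [0.5, -0.9, 0.5]
finger_gap: -0.0001
finger_force: 0.0
```

```bash
cat >> h.py <<'E'
d=np.array([-.1616,-.9869]);n=np.array([.9869,-.1616])
B3=np.array([.5561,.0814]);C=B3+n*.001   # lateral centre
S0=-.1035
def ch(p): p=np.asarray(p)[:2];return np.round([(p@d-S0)*1000,(p-C)@n*1000],1)
def rep():
    from scipy.spatial.transform import Rotation as Ro
    s=env.state();R=Ro.from_rotvec(s['tool_rot']).as_matrix()
    print('t',round(s['clock'],2),'tcp',np.round(s['tcp_pos'],4),'ch x,y mm',ch(s['tcp_pos']),'toolx',R[:,0].round(3),'z',R[:,2].round(3),'F',np.round(s['ft_force'],1),s['finger_gap'])
E
python3 - <<'E'
from h import *
rep();im=env.camera('wrist')[:,:,::-1];cv2.imwrite('pics/w1.png',im)
E
```

```text
t 1.48 tcp [0.5651 0.1378 0.0805] ch x,y mm [-123.8   -1.2] toolx [ 0.161  0.987 -0.001] z [-0.003 -0.001 -1.   ] F [ 0.5 -0.9  0.5] -0.00012464223870549575
```

View pics/w1.png

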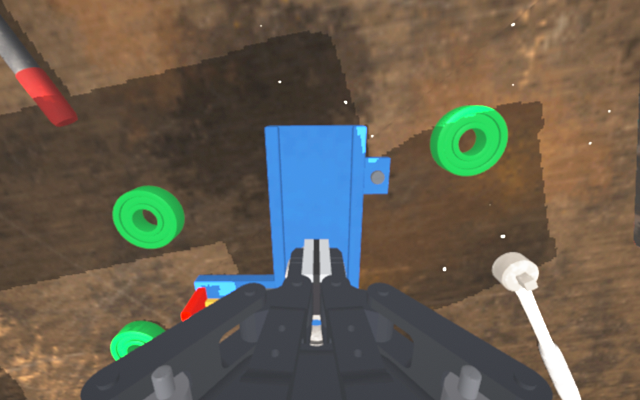

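The fingers are centred in the channel behind the row: fingers at u≈317, channel edges at u 267 and 367. Descend to 14 mm, then push slowly up to contact.

Call:
arm_command(moves=[[[-1,0,0.1,2.2,0,0,0],[-1,0,0,2.2,0,0,0],[-1,0,0,1.2,0,0,0],[-1,0,0,1.0,0,0,0],[-1,0,0,0,0,0,0]]])

```text
clock: 1.95
tcp_pos: [0.5666, 0.1378, 0.0147]
tool_rot: [-2.394, -2.034, 0.001]
ft_force: [-0.4, 0.3, -0.8]
finger_gap: 0.0001
finger_force: 0.0
```

Call:
arm_command(moves=[[[-1,-0.5,0,0,0,0,0],[-1,-0.5,0,0,0,0,0],[-1,-0.4,0,0,0,0,0],[-1,-0.3,0,0,0,0,0],[-1,-0.3,0,0,0,0,0],[-1,-0.3,0,0,0,0,0],[-1,-0.3,0,0,0,0,0],[-1,-0.3,0,0,0,0,0],[-1,-0.3,0,0,0,0,0],[-1,-0.3,0,0,0,0,0],[-1,-0.3,0,0,0,0,0],[-1,-0.3,0,0,0,0,0]]])

```text
clock: 2.95
tcp_pos: [0.5604, 0.0972, 0.0153]
tool_rot: [2.394, 2.034, 0.0]
ft_force: [0.6, 3.4, 2.7]
finger_gap: 0.0001
finger_force: 1.9
```

Run:
```python
from h import *
rep();im=env.camera('side')[:,:,::-1];cv2.imwrite('pics/s1.png',cv2.resize(im[165:275,260:400],None,fx=4,fy=4,interpolation=2))
```

```text
t 2.95 tcp [0.5604 0.0972 0.0153] ch x,y mm [-82.9   0.7] toolx [0.161 0.987 0.   ] z [ 0.  0. -1.] F [0.6 3.4 2.7] 0.00013583158076009092
```

View pics/s1.png

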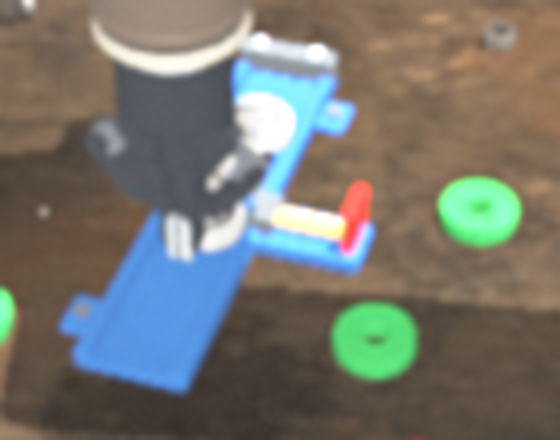

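The fingers are on the last bearing with the row moving ahead of them (about 3.4 N). Keep pushing slowly.

Call:
arm_command(moves=[[[-1,-0.2,0,0,0,0,0],[-1,-0.2,0,0,0,0,0],[-1,-0.2,0,0,0,0,0],[-1,-0.2,0,0,0,0,0],[-1,-0.2,0,0,0,0,0],[-1,-0.2,0,0,0,0,0],[-1,-0.2,0,0,0,0,0],[-1,-0.2,0,0,0,0,0],[-1,-0.2,0,0,0,0,0],[-1,-0.2,0,0,0,0,0],[-1,-0.2,0,0,0,0,0],[-1,-0.2,0,0,0,0,0],[-1,-0.2,0,0,0,0,0],[-1,-0.2,0,0,0,0,0],[-1,-0.2,0,0,0,0,0],[-1,-0.2,0,0,0,0,0],[-1,-0.2,0,0,0,0,0],[-1,-0.2,0,0,0,0,0],[-1,-0.2,0,0,0,0,0],[-1,-0.2,0,0,0,0,0]]])

```text
clock: 4.67
tcp_pos: [0.5539, 0.0577, 0.0153]
tool_rot: [-2.394, -2.034, 0.0]
ft_force: [0.5, 3.1, -0.7]
finger_gap: -0.0
finger_force: 1.1
```

Call:
arm_command(moves=[[[-1,-0.1,0,0,0,0,0],[-1,-0.1,0,0,0,0,0],[-1,-0.1,0,0,0,0,0]]])

```text
clock: 4.92
tcp_pos: [0.5534, 0.0549, 0.0153]
tool_rot: [2.394, 2.034, 0.0]
ft_force: [-0.0, 2.2, -0.3]
finger_gap: -0.0004
finger_force: 1.1
```

```bash
python3 -c "
from h import *
rep()"
```

```text
t 4.92 tcp [0.5534 0.0549 0.0153] ch x,y mm [-40.1   0.7] toolx [0.161 0.987 0.   ] z [ 0.  0. -1.] F [-0.   2.2 -0.3] -0.0004273657627298951
```

Call:
arm_command(moves=[[[-1,-0.1,0,0,0,0,0],[-1,-0.1,0,0,0,0,0]]])

```text
clock: 5.08
tcp_pos: [0.5531, 0.0529, 0.0153]
tool_rot: [-2.394, -2.035, 0.0]
ft_force: [-0.0, 2.4, -1.1]
finger_gap: -0.0002
finger_force: 1.1
```

Call:
arm_command(moves=[[[-1,-0.1,0,0,0,0,0]]])

```text
clock: 5.17
tcp_pos: [0.5529, 0.0519, 0.0153]
tool_rot: [-2.394, -2.035, 0.0]
ft_force: [0.8, 1.4, 0.1]
finger_gap: 0.0002
finger_force: 1.1
```

Call:
arm_command(moves=[[[-1,-0.1,0,0,0,0,0]]])

```text
clock: 5.25
tcp_pos: [0.5529, 0.0511, 0.0153]
tool_rot: [-2.394, -2.034, -0.001]
ft_force: [2.4, 12.5, 0.2]
finger_gap: -0.0002
finger_force: 6.1
```

Force has jumped to 12.5 N at the expected position. One light nudge, then check it holds.

Call:
arm_command(moves=[[[-1,-0.05,0,0,0,0,0],[-1,0,0,0,0,0,0]]])

```text
clock: 5.42
tcp_pos: [0.5532, 0.051, 0.0154]
tool_rot: [2.394, 2.034, 0.002]
ft_force: [1.8, 10.9, 0.8]
finger_gap: 0.0003
finger_force: 5.4
```

```bash
python3 -c "
from h import *
rep()"
```

```text
t 5.42 tcp [0.5532 0.051  0.0154] ch x,y mm [-36.3   1.1] toolx [0.162 0.987 0.001] z [ 0.001  0.001 -1.   ] F [ 1.8 10.9  0.8] 0.000307404029829032
```

Row is home. Retreat, lift, and go across to outside the tab.

Call:
arm_command(moves=[[[-1,0.3,0,0,0,0,0],[-1,1.2,0,0,0,0,0],[-1,0,0,-2.5,0,0,0],[-1,0,0,-2.5,0,0,0],[-1,0,0,-2.5,0,0,0],[-1,-0.2,-2.3,0,0,0,0],[-1,-0.2,-2.3,0,0,0,0],[-1,-0.2,-2.3,0,0,0,0],[-1,-0.2,-2.3,0,0,0,0],[-1,-0.3,-2.3,0,0,0,0],[-1,-0.2,-2.2,0,0,0,0],[-1,0,0,0,0,0,0],[-1,0,0,0,0,0,0]]])

```text
clock: 6.5
tcp_pos: [0.4172, 0.075, 0.0905]
tool_rot: [-2.393, -2.035, 0.0]
ft_force: [0.6, 0.7, -0.6]
finger_gap: -0.0001
finger_force: 0.0
```

Run:
```python
from h import *
rep();a=env.camera('side')[:,:,::-1];b=env.camera('scene')[:,:,::-1];w=env.camera('wrist')[:,:,::-1]
f=lambda i:cv2.resize(i,(400,300),interpolation=2)
cv2.imwrite('pics/s2.png',cv2.vconcat([cv2.hconcat([f(a[165:275,260:400]),f(b[175:265,235:375])]),cv2.hconcat([f(w),f(w)])])[:, :800])
```

```text
t 6.5 tcp [0.4172 0.075  0.0905] ch x,y mm [ -38.  -137.1] toolx [ 0.161  0.987 -0.   ] z [-0. -0. -1.] F [ 0.6  0.7 -0.6] -9.744061108246522e-05
```

View pics/s2.png

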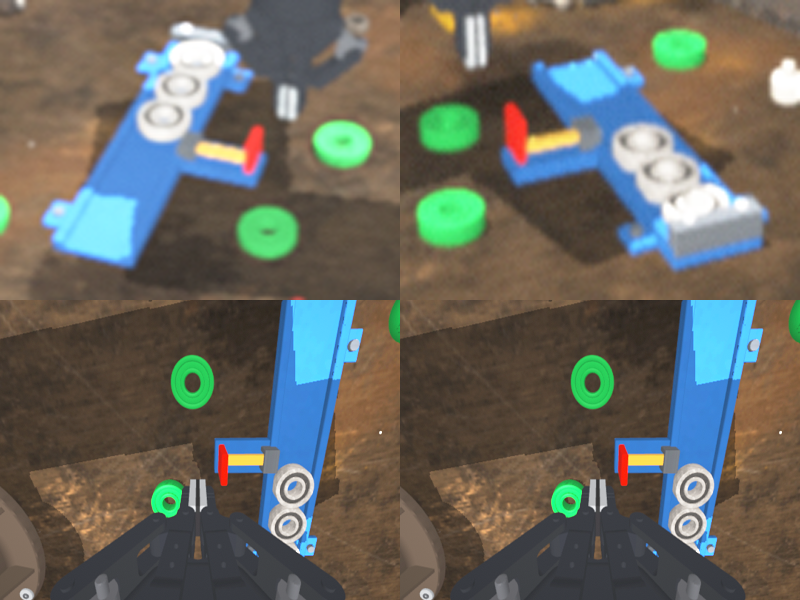

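Side and scene views (top) show the row against the stop, and the bolt path behind the last bearing is free. The fingers stand outside the tab. Descend to 30 mm.

Call:
arm_command(moves=[[[-1,-0.3,0,2.0,0,0,0],[-1,0,0,2.0,0,0,0],[-1,0,0,1.0,0,0,0],[-1,0,0,1.0,0,0,0],[-1,0,0,0,0,0,0],[-1,0,0,0,0,0,0]]])

```text
clock: 7.15
tcp_pos: [0.4177, 0.0716, 0.03]
tool_rot: [-2.394, -2.034, 0.001]
ft_force: [1.0, 0.2, 0.1]
finger_gap: -0.0004
finger_force: 0.0
```

```bash
python3 -c "
from h import *
rep()"
```

```text
t 7.15 tcp [0.4177 0.0716 0.03  ] ch x,y mm [ -34.7 -136. ] toolx [ 0.162  0.987 -0.   ] z [-0.001 -0.    -1.   ] F [1.  0.2 0.1] -0.00043696378493349717
```

Call:
arm_command(moves=[[[-1,0,0.3,0,0,0,0],[-1,0,0.3,0,0,0,0],[-1,0,0.3,0,0,0,0],[-1,0,0.3,0,0,0,0],[-1,0,0.3,0,0,0,0],[-1,0,0.3,0,0,0,0]]])

```text
clock: 7.65
tcp_pos: [0.4353, 0.0687, 0.0305]
tool_rot: [-2.394, -2.034, 0.0]
ft_force: [-2.2, -0.4, 1.6]
finger_gap: 0.0
finger_force: 1.1
```

Call:
arm_command(moves=[[[-1,0,0.3,0,0,0,0],[-1,0,0.3,0,0,0,0],[-1,0,0.3,0,0,0,0],[-1,0,0.3,0,0,0,0],[-1,0,0.3,0,0,0,0],[-1,0,0.3,0,0,0,0],[-1,0,0.3,0,0,0,0],[-1,0,0.3,0,0,0,0],[-1,0,0.3,0,0,0,0],[-1,0,0.3,0,0,0,0],[-1,0,0.3,0,0,0,0],[-1,0,0.3,0,0,0,0]]])

```text
clock: 8.65
tcp_pos: [0.4709, 0.0629, 0.0303]
tool_rot: [-2.394, -2.034, 0.0]
ft_force: [-1.5, 1.5, 0.9]
finger_gap: -0.0002
finger_force: 1.1
```

Call:
arm_command(moves=[[[-1,0,0.2,0,0,0,0],[-1,0,0.2,0,0,0,0]]])

```text
clock: 8.82
tcp_pos: [0.4748, 0.0622, 0.0303]
tool_rot: [-2.394, -2.034, 0.0]
ft_force: [-1.5, 2.1, 0.3]
finger_gap: -0.0001
finger_force: 1.1
```

```bash
python3 -c "
from h import *
rep()"
```

```text
t 8.82 tcp [0.4748 0.0622 0.0303] ch x,y mm [-34.6 -78.1] toolx [0.161 0.987 0.   ] z [-0.  0. -1.] F [-1.5  2.1  0.3] -0.00011512606555822708
```

Still sliding at about 2 N, with roughly 5 mm to go.

Call:
arm_command(moves=[[[-1,0,0.1,0,0,0,0],[-1,0,0.1,0,0,0,0],[-1,0,0.1,0,0,0,0]]])

```text
clock: 9.07
tcp_pos: [0.4775, 0.0618, 0.0303]
tool_rot: [-2.394, -2.034, 0.0]
ft_force: [-1.9, 1.6, 0.7]
finger_gap: 0.0001
finger_force: 1.0
```

Call:
arm_command(moves=[[[-1,0,0.1,0,0,0,0]]])

```text
clock: 9.15
tcp_pos: [0.4785, 0.0616, 0.0303]
tool_rot: [-2.394, -2.034, 0.0]
ft_force: [-2.6, 1.8, 0.7]
finger_gap: -0.0001
finger_force: 1.0
```

Call:
arm_command(moves=[[[-1,0,0.1,0,0,0,0]]])

```text
clock: 9.23
tcp_pos: [0.4793, 0.0615, 0.0303]
tool_rot: [-2.394, -2.034, 0.001]
ft_force: [-8.3, 4.6, 1.6]
finger_gap: -0.0002
finger_force: 4.2
```

The end is reached at the expected place (y ≈ -73.5 mm). Nudge, back off, lift and check.

Call:
arm_command(moves=[[[-1,0,0.06,0,0,0,0],[-1,0,0,0,0,0,0]]])

```text
clock: 9.4
tcp_pos: [0.4792, 0.0614, 0.0302]
tool_rot: [-2.393, -2.034, 0.002]
ft_force: [-5.1, 4.0, 4.1]
finger_gap: 0.0002
finger_force: 3.1
```

Call:
arm_command(moves=[[[-1,0,-0.4,0,0,0,0],[-1,0,-1.2,0,0,0,0],[-1,0,-1.2,0,0,0,0],[-1,0,0,-2.5,0,0,0],[-1,0,0,-2.5,0,0,0],[-1,0,0,-2.5,0,0,0],[-1,0,0,-2.5,0,0,0],[-1,0,0,0,0,0,0],[-1,0,0,0,0,0,0]]])

```text
clock: 10.15
tcp_pos: [0.4537, 0.0659, 0.1316]
tool_rot: [2.392, 2.033, 0.005]
ft_force: [-1.1, 0.6, -0.7]
finger_gap: 0.0004
finger_force: 0.0
```

Run:
```python
from h import *
rep();a=env.camera('side')[:,:,::-1];b=env.camera('scene')[:,:,::-1];w=env.camera('wrist')[:,:,::-1]
f=lambda i:cv2.resize(i,(400,300),interpolation=2)
cv2.imwrite('pics/s3.png',cv2.vconcat([cv2.hconcat([f(a[165:275,260:400]),f(b[175:265,235:375])]),cv2.hconcat([f(w),f(w[150:390,280:600])])]))
```

```text
t 10.15 tcp [0.4537 0.0659 0.1316] ch x,y mm [-34.9 -99.6] toolx [0.161 0.987 0.001] z [ 0.004  0.    -1.   ] F [-1.1  0.6 -0.7] 0.0003725380577345263
```

View pics/s3.png

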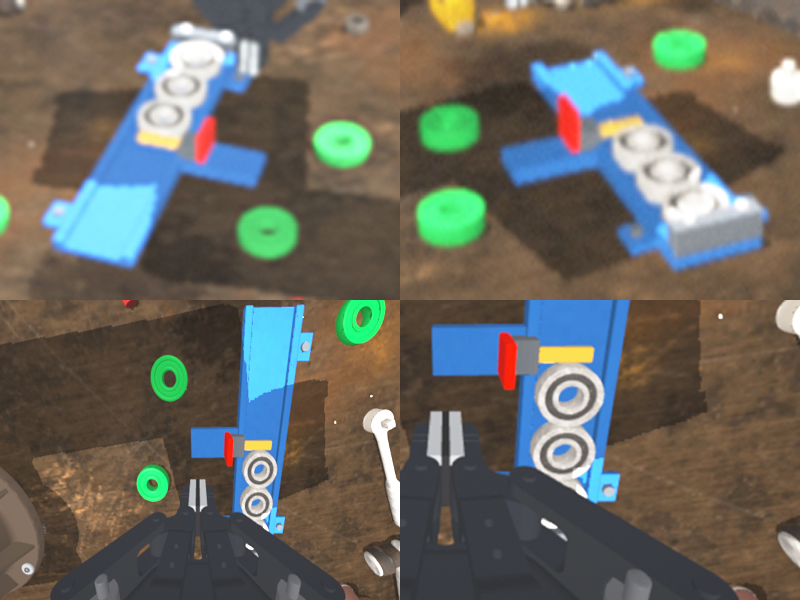

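The brass bolt lies fully across behind the last bearing, with the red tab up by the guide. The row is tight against the stop and nothing else has moved.

```bash
python3 -c "
from plant import env
print(env.hand_in())"
```

```text
the job is handed in; nothing more can be done
None
```

Job handed in at about 10 s of robot time: the three bearings are up against the end stop, the cross bolt is fully in behind the last one, the arm is clear, and nothing else on the bench appears to have moved.

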